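# Hold the stock chest's spring latch back with its key

### The job

Open the latch of the green stock chest: from the key rack take the one T-key whose square fits the keyhole in the lid lock, work it down past the sticky pins until its collar sits fully home on the brass rose, then turn it a quarter turn clockwise (seen from above) to draw the bolt out of its keeper. The latch is sprung and shoots again when let go, so finish still gripping the key, holding it home and turned; leave the other two keys in the rack and the loose fittings and tool where they are.

Things in the scene. Friction and masses are not known exactly. Their poses are not given: they have to be found in the camera images.
- key_m: the key that fits: plain steel T-key, the middle size of three, upright in one of the rack's holes (places vary), about 90 g. From the top: T-bar, round stem, collar 27 mm dia. x 4 mm, then a 10 mm square shank 26 mm long, its last 6 mm tapering to 6 mm. Origin: centre of the collar's underside, 50 mm above the bench in the rack; z up, the square's sides along x and y
- key_m_bar (a point): centre of that key's T-bar handle, 34 mm above the key's origin, same axes. The bar is 60 mm long along y, 10 mm thick along x (flat sides face +x and -x), 16 mm tall; below it 22 mm of stem, 14 mm dia., down to the collar
- key_s: smallest key, same make and heights: square 7 mm, too small (it would spin in the keyhole), bar 46 mm long, 9 mm thick, stem 11 mm, collar 26 mm; origin and axes as key_m. Leave it in the rack
- key_l: largest key, same make and heights: square 13 mm, too big to enter, bar 74 mm long, 11 mm thick, stem 17 mm, collar 28 mm; origin and axes as key_m. Leave it in the rack
- rack: fixed wooden bridge holding the keys: 64 mm along x, 240 mm along y, top 50 mm above the bench, open at front and back; three round 22 mm holes 75 mm apart along y, the middle one at the centre. Origin: centre of the underside. Each key's bar lies along the rack's y within 20 degrees. Rack and chest stand side by side, either one on the left
- chest: fixed green steel chest, 220 mm along x, 280 mm along y, lid top 110 mm above the bench, lid stays shut in this job. Origin: centre of the underside; -x is its front, towards the robot within 17 degrees. On the lid near the front a steel rim latch: case 66 x 64 x 26 mm with a brass rose on top; its 24 mm wide brass bolt reaches forward into a steel keeper on the front rail
- keyhole (a point): centre of the top face of the rose (42 mm dia., 21 mm opening), 140 mm above the bench, on the lock's vertical axis; axes as the chest's. 4 mm below it starts the plug's square hole, 11.2 mm wide, chamfered, 26 mm deep, at rest with its sides along the chest's x and y: the key goes in at any multiple of 90 degrees. Fully home: the key's origin is at this point
- pins (a point): on the lock's axis, about 15 mm below the rose's top: here two opposed spring pins, stiff with old grease, stick out into the square hole. The key drops easily until its collar is about 9 mm above the rose, then takes a push of about 8 to 12 N, wiggled a few degrees about the vertical, until the collar is about 4 mm above the rose; from there it slides down to sit on the rose
- lock_plug (a joint): turn of the plug: 0 at rest, grows clockwise seen from above, stop at 1.57 rad. The key has about 8 degrees of play each way in the square, so it must turn that much further than the plug. A spring turns it back: 0.04 N m at the start, 0.12 N m at the stop. The bolt is drawn along with it and clears the keeper at 1.25 rad
- drain_cock: loose brass drain cock lying on the bench beyond the work, about 78 x 34 mm, 42 mm tall; origin under its middle. Leave alone
- union: loose copper pipe union with a hexagon in its middle, 54 mm long, 35 mm thick, lying on the bench beyond the work; origin under its middle. Leave alone
- end_cap: loose zinc end cap, round, 38 mm dia., 20 mm tall, standing on the back part of the chest's lid; origin at the underside. Leave alone
- nut_driver: loose red-handled nut driver, 200 mm long, 31 mm thick, lying on the bench at the right of the work; origin under its middle. Leave alone
Things that resemble listed ones, but are neither listed nor needed, are in the scene too. Several things look just like the rack: the one meant starts nearest to the robot's base.

How it is judged (in metres and radians):
On the way, in this order (a step that is already met when the one before it is completed fails the run):
1. the fitting key is lifted out of the rack in the gripper (z of key_m in the frame of rack above 0.085 m and contact force between the fingers and key_m above 1 N), for 0.1 s.
2. the key is fully home in the keyhole, upright, before the latch is turned (horizontal distance between key_m and keyhole below 0.004 m and z of key_m in the frame of keyhole below 0.003 m and angle between key_m's own z axis and vertical below 0.12 rad and value of joint lock_plug below 0.5 rad), for 0.1 s.
3. the key, still home, has turned the plug about a quarter and drawn the bolt clear (value of joint lock_plug above 1.25 rad and z of key_m in the frame of keyhole below 0.003 m), for 0.2 s.
At the end, for the whole second after the job is handed in: The program finishes holding: for the last second the gripper grips the right key (more than 1 N), the key is fully home (collar within 3 mm of the rose, within 4 mm of the lock's axis, within 7 degrees of upright) and the plug is held at 1.25 rad or more, where the bolt is clear of its keeper (all of step 3 and horizontal distance between key_m and keyhole below 0.004 m and angle between key_m's own z axis and vertical below 0.12 rad and contact force between the fingers and key_m above 1 N); the arm keeps its last pose, push and grip.
It fails at once if another key is taken from the rack or shoved about (more than 30 mm) (distance of any of key_s, key_l from where it was at the start of the episode above 0.03 m).
It fails at once if a loose fitting or the nut driver is moved more than 30 mm (distance of any of drain_cock, union, end_cap, nut_driver from where it was at the start of the episode above 0.03 m).
It also fails if it takes over 48 s, if anything falls off the work surface, if the arm or the gripper's body presses on something with over 40 N, if the wrist force passes 120 N, or if a joint passes its speed limit or range.

### The arm

A 6-joint arm with a two-finger parallel gripper is mounted at the origin on the work surface. World frame = base frame: x ahead of the robot, y to its left, z up, the work surface at z = 0. Lengths are in mm, angles in degrees, forces in N, time in s.
With the tool pointing down it reaches from about 350 to 850 mm from the base axis. Payload 8.1 kg.
Tool frame: the origin (TCP) lies midway between the tips of the shut fingers; the grasp point (between the pads) lies grip_depth behind it (grip_depth is the distance from the TCP to the grasp point, in mm); z points along the fingers, y is the line along which they close (so a half turn about z gives the same grasp; the last joint's range is limited). The gripper opens to 85 mm and grips with 20 to 120 N. Pads are 22 mm wide; open, the fingers measure 114 mm over their backs; the gripper's body (76 mm by 85 mm) begins 54 mm behind the grasp point. The pads swing forward as they close: fully open they stand 13 mm farther back than shut.
Start: joints at [68.56, 7.471, 85.268, -0, 87.261, -4.893], TCP at [170.859, 575.163, 231.292] pointing down, gripper open.
Joint ranges: [-169.43, 169.43], [-51.17, 129.36], [1.28, 143.12], [-76.62, 256.62], [0, 156.53], [-152.29, 152.29]. Speed limits (degrees/s): [136.94, 136.94, 159.86, 180, 180, 180].

### API

Orientations are given as [roll, pitch, yaw] about the fixed x, y, z axes, in that order (R = Rz(yaw) Ry(pitch) Rx(roll)).
In Python, from bench import sense, snapshot, hand_in, grip_depth gives the robot as it stands. The module is installed in compiled form; this text tells all that it offers.
- The arm moves only by the tool apply_moves, never from a script. Its argument "series" is text: rows parted by semicolons, each of 5 numbers parted by spaces: the shift along the tool's x, y, z each as a share of 0.3 m, from -1 to 1, then the turn about the tool's z as a share of 2 rad, from -1 to 1, then the gripper's target within -1 to 1 (shut at 1, half-way at 0, fully open at -1). In form: tx ty tz twist gripper; .... A call has 1 to 5 rows; each row shifts and turns the commanded pose from where the row before left it, along the tool's axes as they then stand; what a row does not reach is not made up. A row lasts 1/12 s, in which the tool goes at most 41.7 mm and 7.16 degrees, less where a joint would pass 70% of its speed; a pose out of reach is approached as far as the arm can. A call with a number of a shift or a turn outside -1 to 1 is refused whole. A call with a gripper value outside its range is refused whole. The fingers move at their own pace and stop on an object; "squeeze" is the grip in N (left out, the last holds). Time passes only in rows, so rows that do not move let the fingers close. It gives the time, the measured TCP pose, the force, the opening and the grip force at its end, in the units of the state.
- sense(): the state, without advancing time (a new reading comes with each control period).
- snapshot(name): name is "scene" or "top" or "wrist"; returns a dict with "frame" (480x640x3 uint8, blue, green, red), "depth" (480x640 float32, mm along the optical axis (not along the pixel's ray), 0 where there is no reading), "intrinsics" (3x3 intrinsics, pixels), "extrinsics" (4x4, takes a point from camera to world coordinates); the wrist camera has in their place "tool_from_camera" (4x4, takes a point from camera to tool coordinates, whose origin is the TCP and whose axes are the flange's). Camera axes: x right, y down, z forward; pixel columns grow to the right and rows downward; lengths in mm; the calibration is good to about 2 mm. A picture is of the moment at which its call begins: read the wrist's pose just before it.
- hand_in(): hands the job in; it is judged then, once.
The state is a dict: "time": time; "joint_pos": joint angles; "qd": joint speeds; "joint_efforts": joint torques, N m; "tool_pos": TCP position; "tcp_rot": TCP orientation; "ft_force": force on the tool from outside, world axes, zero at the start; "wrist_torque": the same for the moment, N m; "finger_gap": finger opening in mm; "grip_force": force on a finger pad.
Only numpy, scipy, OpenCV 4.12 (cv2) and the standard library are available. Lean on these libraries where they do the work, as an engineer would, in place of code of your own. Each camera call takes 0.05 s, during which the arm holds its last target. There are 200 camera calls.

## Working session

There is one attempt and no reset: what is moved stays moved. The work goes in short steps, Python scripts to look and compute and a tool call to move; the robot and the scene stay as the last step left them, time stands still between calls to the robot, and variables do not carry over. Pictures are saved under pics/ and viewed, at most 10 in all, crops included, and the job is handed in when it is done.

Besides the shell and the picture viewer there is one more tool, called by a JSON object that holds its "api" and its "payload", one argument or row to a line. apply_moves: Moves the arm, as the interface text tells. Its arguments: {"type":"object","properties":{"series":{"type":"string"},"squeeze":{"type":"number"}},"required":["series"]}

```bash
mkdir -p pics; cat > h.py <<'E'
import numpy as np, cv2
from bench import sense, snapshot, hand_in, grip_depth
from scipy.spatial.transform import Rotation as R
def snap(n):
    s=sense(); d=snapshot(n)
    if n=="wrist":
        T=np.eye(4); T[:3,:3]=R.from_euler('xyz',s['tcp_rot'],degrees=True).as_matrix(); T[:3,3]=s['tool_pos']
        d['extrinsics']=T@d['tool_from_camera']
    return d
def ray(d,u,v,z):
    K=np.array(d['intrinsics']);E=np.array(d['extrinsics'])
    r=E[:3,:3]@np.linalg.inv(K)@np.array([u,v,1.]);o=E[:3,3]
    return o+r*(z-o[2])/r[2]
def cloud(d):
    K=np.array(d['intrinsics']);E=np.array(d['extrinsics']);D=d['depth']
    v,u=np.mgrid[:480,:640]
    P=np.stack([(u-K[0,2])/K[0,0]*D,(v-K[1,2])/K[1,1]*D,D],-1)
    return P@E[:3,:3].T+E[:3,3]
E
python3 - <<'E'
from h import *
print(sense(),grip_depth)
for n in("top","scene"):
    d=snap(n);cv2.imwrite(f"pics/{n}.png",d['frame']);np.savez(f"{n}.npz",**d);print(d['intrinsics'],d['extrinsics'])
E
```

```text
{'time': 0.0, 'joint_pos': array([ 6.85600924e+01,  7.51497422e+00,  8.53316322e+01,  9.98315075e-04,
        8.72611843e+01, -4.89266501e+00]), 'qd': array([-0.02254193, -0.01413061,  0.0323423 ,  0.09630565,  0.05166322,
        0.04465538]), 'joint_efforts': array([-7.91029288e-04, -5.69428396e+01, -5.00537074e+01, -3.43138145e-04,
        1.56842871e-02,  1.86290271e-05]), 'tool_pos': array([170.64496985, 574.63326104, 230.22327868]), 'tcp_rot': array([-1.79892687e+02, -1.01868535e-02,  1.63452699e+02]), 'ft_force': array([-0.56948342, -0.14779166, -0.10190154]), 'wrist_torque': array([0.03681691, 0.00052029, 0.03261154]), 'grip_force': 0.0, 'finger_gap': 85.43893351667083} 18.700000000000003
[[481.93433693   0.         316.58198251]
 [  0.         481.93433693 239.29042598]
 [  0.           0.           1.        ]] [[-4.04790670e-02 -9.73061733e-01  2.26963233e-01  4.32411228e+02]
 [-9.99169447e-01  3.83575916e-02 -1.37517533e-02 -7.04267700e+01]
 [ 4.67554193e-03 -2.27331386e-01 -9.73806233e-01  1.02722155e+03]
 [ 0.00000000e+00  0.00000000e+00  0.00000000e+00  1.00000000e+00]]
[[446.32357027   0.         311.63048045]
 [  0.         446.32357027 243.92040971]
 [  0.           0.           1.        ]] [[-8.60929333e-01  3.09508943e-01 -4.03738649e-01  1.03586034e+03]
 [ 5.08318663e-01  4.91676247e-01 -7.07012451e-01  6.51877790e+02]
 [-2.03179729e-02 -8.13915648e-01 -5.80627675e-01  7.05044812e+02]
 [ 0.00000000e+00  0.00000000e+00  0.00000000e+00  1.00000000e+00]]
```

View pics/top.png

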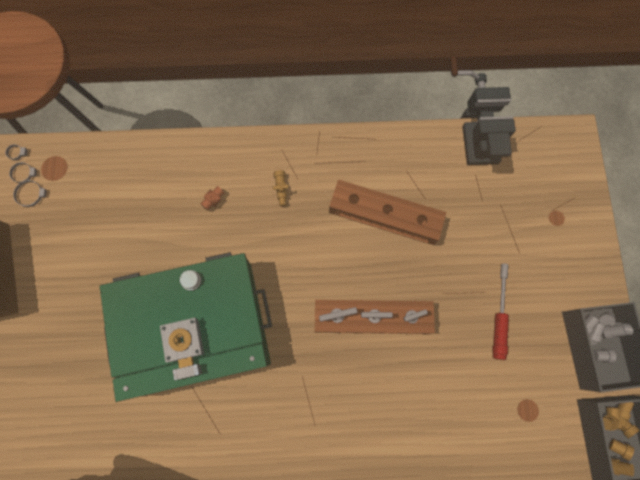

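View pics/scene.png

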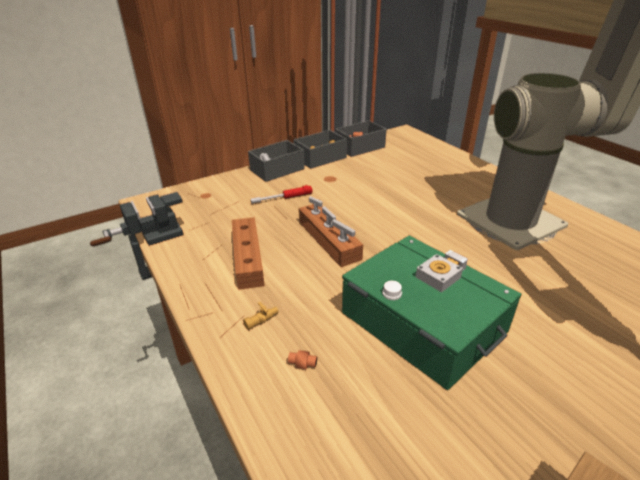

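The top view shows the chest at about (185,327), with its rose at (180,340). Two things look like the rack: the one holding keys at (375,317) and an empty one at (388,212). The lower one is nearer the base and holds the keys, so it is the rack meant. Its keys are at (338,314), (377,315) and (416,315). I'll measure the bars and confirm in a crop.

```bash
python3 - <<'E'
from h import *
d=dict(np.load("top.npz")); f=d['frame']
cv2.imwrite("pics/c1.png",cv2.resize(f[285:350,300:450],None,fx=5,fy=5,interpolation=cv2.INTER_CUBIC))
P=cloud(d)
roi=np.zeros((480,640),bool);roi[290:345,305:445]=1
m=(roi&(P[...,2]>78)).astype(np.uint8)
n,l,s,c=cv2.connectedComponentsWithStats(m)
for i in range(1,n):
    if s[i,4]<20: continue
    q=P[l==i]; (cx,cy),(w,h),a=cv2.minAreaRect(q[:,:2].astype(np.float32))
    pc=np.linalg.svd(q[:,:2]-q[:,:2].mean(0))[2][0]
    print(c[i],s[i,4],'ctr',cx,cy,'size',w,h,'ang',np.degrees(np.arctan2(pc[1],pc[0])),'z',np.median(q[:,2]))
# chest
hsv=cv2.cvtColor(f,cv2.COLOR_BGR2HSV)
m=(abs(P[...,2]-110)<6)&(cv2.inRange(hsv,(45,60,20),(85,255,255))>0)
q=P[m];r=cv2.minAreaRect(q[:,:2].astype(np.float32));print('chest',r,cv2.boxPoints(r))
roi=np.zeros((480,640),np.uint8);roi[315:365,155:205]=1
m=(cv2.inRange(hsv,(12,110,90),(32,255,255))>0)&(roi>0)
n,l,s,c=cv2.connectedComponentsWithStats(m.astype(np.uint8))
for i in range(1,n):
    if s[i,4]>15: print('brass',c[i],s[i],ray(d,*c[i],140),np.median(P[l==i],0))
# rack
m=(abs(P[...,2]-50)<5);m[:285]=0;m[350:]=0;m[:,:300]=0;m[:,450:]=0
r=cv2.minAreaRect(P[m][:,:2].astype(np.float32));print('rack',r)
E
```

```text
[337.44262295 314.20081967] 244 ctr 485.8653259277344 -99.75143432617188 size 43.091670989990234 114.07099151611328 ang 106.31976199979874 z 90.95945876581249
[414.77586207 315.23275862] 116 ctr 464.05029296875 -180.30764770507812 size 10.23337173461914 228.46141052246094 ang 107.17306560172653 z 90.89475088924382
[376.33684211 314.55789474] 190 ctr 497.08331298828125 -193.1773681640625 size 60.576072692871094 10.948681831359863 ang -92.16142964282862 z 90.87598166744118
chest ((493.1577453613281, 176.5560760498047), (219.21725463867188, 282.7557678222656), 10.687617301940918) [[359.23138  295.15405 ]
 [411.66965   17.303307]
 [627.0841    57.9581  ]
 [574.6459   335.80884 ]]
brass [179.61318052 339.50429799] [169 329  22  22 349] [463.76254433 170.98434312 140.        ] [463.66947622 172.16660188 139.11249689]
brass [185.625      361.29545455] [178 357  15   8  88] [425.21582101 159.3761505  140.        ] [425.28125809 161.64702811 128.69812957]
rack ((497.66259765625, -193.8712921142578), (239.4994659423828, 64.41351318359375), 86.91031646728516)
```

View pics/c1.png

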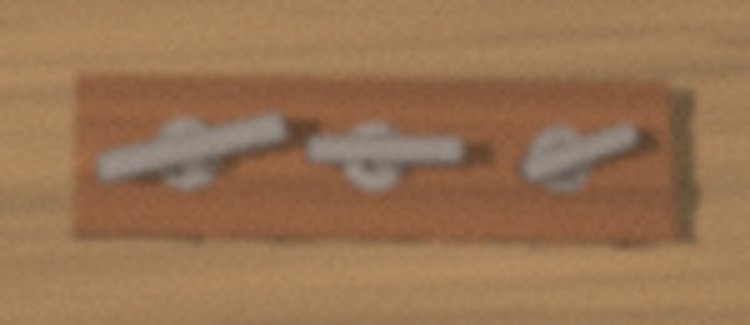

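The crop shows three bars of decreasing length at crop x≈190, 385 and 580. The middle one, top view (376,315), measures 60.6 x 11 mm, so it is key_m. The ones beside it at (337,314) and (415,315) are key_l and key_s. I'll go over the lock first for a close look on the way to the key.

{"api": "apply_moves", "payload": {
  "series": "-0.0957 -0.0795 0 0 -1;-0.0957 -0.0795 0 0 -1;-0.0957 -0.0795 0 0 -1;-0.0957 -0.0795 0 0 -1;-0.0957 -0.0795 0 0 -1",
  "squeeze": 80
}}

```text
time: 0.52
tool_pos: [274.8, 418.3, 230.7]
tcp_rot: [-180.0, -0.0, 163.5]
ft_force: [0.9, 0.7, 0.6]
finger_gap: 85.0
grip_force: 0.0
```

{"api": "apply_moves", "payload": {
  "series": "-0.0957 -0.0795 0 0 -1;-0.0957 -0.0795 0 0 -1;-0.0957 -0.0795 0 0 -1;-0.0957 -0.0795 0 0 -1;-0.0957 -0.0795 0 0 -1"
}}

```text
time: 0.93
tool_pos: [378.6, 263.0, 231.0]
tcp_rot: [-180.0, -0.0, 163.5]
ft_force: [0.2, 0.8, 1.3]
finger_gap: 85.2
grip_force: 0.0
```

{"api": "apply_moves", "payload": {
  "series": "-0.0957 -0.0795 0 0 -1;-0.0957 -0.0795 0 0 -1;-0.0957 -0.0795 0 0 -1;0 0 0 0.0608 -1;0 0 0 0.0608 -1"
}}

```text
time: 1.35
tool_pos: [441.1, 169.4, 230.8]
tcp_rot: [-179.9, -0.0, 149.0]
ft_force: [0.3, -0.1, -0.2]
finger_gap: 85.2
grip_force: 0.0
```

{"api": "apply_moves", "payload": {
  "series": "0 0 0 0.0608 -1;0 0 0 0.0608 -1;0 0 0 0.0608 -1;0 0 0 0.0608 -1;0 0 0 0.0608 -1"
}}

```text
time: 1.77
tool_pos: [440.0, 171.5, 230.8]
tcp_rot: [-179.9, -0.0, 114.3]
ft_force: [-0.2, 0.1, -0.3]
finger_gap: 85.5
grip_force: 0.0
```

{"api": "apply_moves", "payload": {
  "series": "0 0 0 0.0608 -1;0 0 0 0.0608 -1;0 0 0 0 -1;0 0 0 0 -1"
}}

```text
time: 2.1
tool_pos: [440.1, 171.6, 230.9]
tcp_rot: [-180.0, 0.0, 101.0]
ft_force: [0.8, 0.2, -0.8]
finger_gap: 85.5
grip_force: 0.0
```

```bash
python3 - <<'E'
from h import *
s=sense();print(s['time'],s['tool_pos'],s['tcp_rot'])
d=snap("wrist");cv2.imwrite("pics/w1.png",d['frame']);np.savez("w1.npz",**d);print(d['tool_from_camera'],d['intrinsics'])
E
```

```text
2.1 [440.09781191 171.60969283 230.94847535] [-1.79960803e+02  1.72958983e-03  1.00969249e+02]
[[ 7.21009409e-04 -9.46500251e-01 -3.22702269e-01  8.34635522e+01]
 [ 9.99999157e-01  1.03081006e-03 -7.89127320e-04 -2.24019295e-02]
 [ 1.07955395e-03 -3.22701428e-01  9.46500197e-01 -1.42024190e+02]
 [ 0.00000000e+00  0.00000000e+00  0.00000000e+00  1.00000000e+00]] [[420.23746913   0.         323.56343954]
 [  0.         420.23746913 239.49819741]
 [  0.           0.           1.        ]]
```

View pics/w1.png

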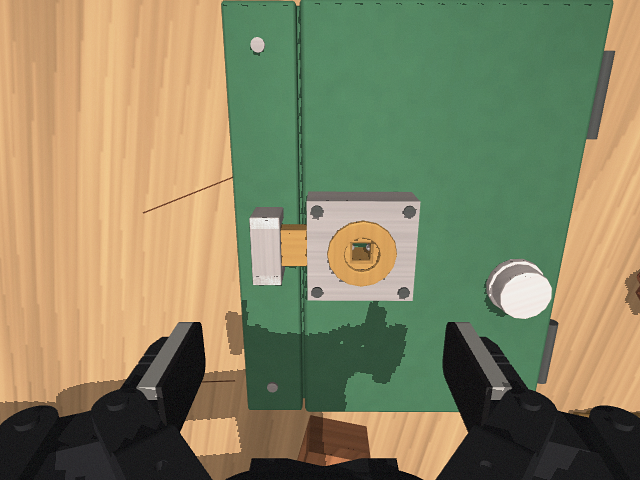

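The wrist view shows the lock clearly: rose at (362,253), square hole at its middle, bolt and keeper to the left, end cap at (520,288). Next I'll measure the rose centre and the chest angle.

```bash
python3 - <<'E'
from h import *
d=dict(np.load("w1.npz"));f=d['frame'];hsv=cv2.cvtColor(f,cv2.COLOR_BGR2HSV);P=cloud(d)
m=cv2.inRange(hsv,(10,110,90),(32,255,255));m[:,:318]=0;m[:205]=0;m[300:]=0;m[:,410:]=0
c=max(cv2.findContours(m,cv2.RETR_EXTERNAL,cv2.CHAIN_APPROX_NONE)[0],key=cv2.contourArea)
w=np.array([ray(d,u,v,140)[:2] for u,v in c[:,0]],np.float32)
print('rose',cv2.fitEllipse(w),cv2.minEnclosingCircle(w))
q=P[(abs(P[...,2]-136)<3)]; 
q=q[np.hypot(q[:,0]-463,q[:,1]-171)<60]; print(len(q),cv2.minAreaRect(q[:,:2].astype(np.float32)))
# groove line/lid edges: green lid
g=(cv2.inRange(hsv,(45,60,20),(85,255,255))>0)
for v0,v1 in((20,180),(20,130)):
  pass
L=[]
for v in range(20,190,5):
  r=np.where(g[v])[0]; L.append(ray(d,r.min(),v,110)[:2])
L=np.array(L,np.float32);vx,vy,_,_=cv2.fitLine(L,cv2.DIST_HUBER,0,.01,.01).ravel();print('front edge ang',np.degrees(np.arctan2(vy,vx)))
E
```

```text
rose ((462.91766357421875, 170.95144653320312), (40.18431091308594, 40.58004379272461), 17.118955612182617) ((462.89892578125, 170.84048461914062), 20.749149322509766)
10071 ((450.1324157714844, 167.5222625732422), (93.1595458984375, 64.91999816894531), 11.019319534301758)
front edge ang -79.17445
```

{"api": "apply_moves", "payload": {
  "series": "0 0 0 0.0567 -1;0 0 0 0.0567 -1;-0.1209 0.0232 0 0 -1;-0.1209 0.0232 0 0 -1;-0.1209 0.0232 0 0 -1"
}}

```text
time: 2.57
tool_pos: [456.8, 61.4, 231.2]
tcp_rot: [180.0, 0.0, 88.1]
ft_force: [1.5, 0.1, 0.3]
finger_gap: 85.5
grip_force: 0.0
```

{"api": "apply_moves", "payload": {
  "series": "-0.1209 0.0232 0 0 -1;-0.1209 0.0232 0 0 -1;-0.1209 0.0232 0 0 -1;-0.1209 0.0232 0 0 -1;-0.1209 0.0232 0 0 -1"
}}

```text
time: 2.98
tool_pos: [484.5, -122.4, 231.3]
tcp_rot: [180.0, 0.0, 88.0]
ft_force: [1.2, 0.3, -0.5]
finger_gap: 85.4
grip_force: 0.0
```

{"api": "apply_moves", "payload": {
  "series": "-0.1209 0.0232 0 0 -1;-0.1209 0.0232 0 0 -1;0 0 0 0 -1;0 0 0 0 -1;0 0 0 0 -1"
}}

```text
time: 3.4
tool_pos: [495.4, -193.3, 230.9]
tcp_rot: [-180.0, -0.0, 87.8]
ft_force: [0.9, -0.9, 0.2]
finger_gap: 85.5
grip_force: 0.0
```

```bash
python3 - <<'E'
from h import *
s=sense();print(s['time'],s['tool_pos'],s['tcp_rot'])
d=snap("wrist");cv2.imwrite("pics/w2.png",d['frame']);np.savez("w2.npz",**d)
P=cloud(d);z=P[...,2]
m=((z>84)&(z<98)).astype(np.uint8)
n,l,st,c=cv2.connectedComponentsWithStats(m)
for i in range(1,n):
    if st[i,4]<100: continue
    q=P[l==i][:,:2]
    cs=cv2.findContours((l==i).astype(np.uint8),cv2.RETR_EXTERNAL,cv2.CHAIN_APPROX_NONE)[0][0][:,0]
    w=np.array([ray(d,u,v,92)[:2] for u,v in cs],np.float32)
    print(c[i],st[i,4],np.median(z[l==i]),'depth',cv2.minAreaRect(q.astype(np.float32)),'ray',cv2.minAreaRect(w))
E
```

```text
3.4 [ 495.42453138 -193.25060695  230.92150851] [-1.79957728e+02 -4.73643113e-02  8.78354102e+01]
[328.36467095 109.49777338] 2021 91.18847378629891 depth ((501.25054931640625, -120.06382751464844), (11.006558418273926, 74.0890884399414), 10.715693473815918) ray ((501.2056579589844, -119.91799926757812), (10.890701293945312, 73.16802215576172), 10.738410949707031)
[326.78655462 221.22184874] 1190 91.1771254792512 depth ((497.3591613769531, -194.5271453857422), (59.79694366455078, 9.869196891784668), 87.73271179199219) ray ((497.3862609863281, -193.38388061523438), (60.24705505371094, 9.75839614868164), 87.72021484375)
[324.92887029 316.20641562] 717 91.0645699553117 depth ((493.21234130859375, -269.119384765625), (9.242439270019531, 46.00895690917969), 17.226247787475586) ray ((493.4920959472656, -266.97552490234375), (9.833700180053711, 48.26555633544922), 17.22225570678711)
```

View pics/w2.png

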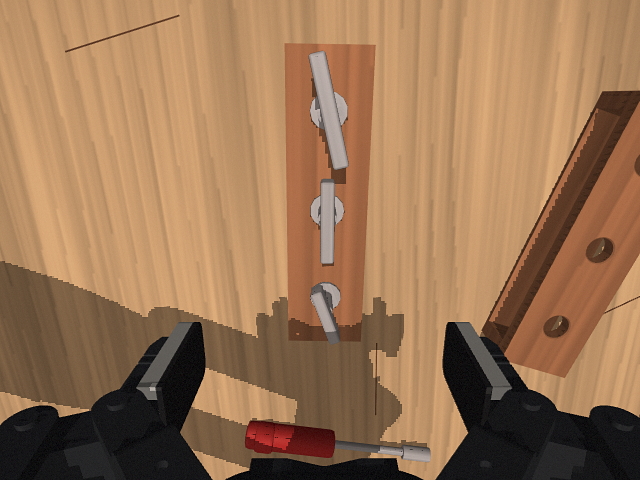

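The wrist view shows the bars at (328,110) 73 mm, (327,221) 60 mm and (325,316) 46 mm, so the middle one is confirmed as key_m. Now descend and grip it.

{"api": "apply_moves", "payload": {
  "series": "-0.002 0.006 0.11 0 -1;0 0 0.11 0 -1;0 0 0.11 0 -1;0 0 0.11 0 -1;0 0 0.077 0 -1"
}}

```text
time: 3.87
tool_pos: [496.2, -191.7, 73.2]
tcp_rot: [-179.9, -0.1, 88.0]
ft_force: [-0.4, 0.2, 0.2]
finger_gap: 85.0
grip_force: 0.0
```

{"api": "apply_moves", "payload": {
  "series": "0 0 0 0 1;0 0 0 0 1;0 0 0 0 1;0 0 0 0 1;0 0 0 0 1"
}}

```text
time: 4.28
tool_pos: [499.1, -194.7, 78.7]
tcp_rot: [179.8, 0.1, 87.8]
ft_force: [0.2, 0.2, -0.1]
finger_gap: 25.6
grip_force: 0.0
```

{"api": "apply_moves", "payload": {
  "series": "0 0 0 0 1;0 0 0 0 1;0 0 0 0 1;0 0 0 0 1;0 0 0 0 1"
}}

```text
time: 4.7
tool_pos: [498.4, -194.7, 77.9]
tcp_rot: [179.9, 0.1, 87.7]
ft_force: [-2.8, -0.1, 7.6]
finger_gap: 8.1
grip_force: 79.0
```

{"api": "apply_moves", "payload": {
  "series": "0 0 -0.03 0 1;0 0 -0.06 0 1;0 0 -0.11 0 1;0 0 -0.11 0 1;0 0 -0.11 0 1"
}}

```text
time: 5.12
tool_pos: [496.9, -194.0, 203.8]
tcp_rot: [-180.0, -0.0, 87.7]
ft_force: [-0.3, 0.3, -0.8]
finger_gap: 7.8
grip_force: 78.4
```

{"api": "apply_moves", "payload": {
  "series": "0 0 -0.05 0 1;0 0 0 0 1;0 0 0 0 1;0 0 0 0 1"
}}

```text
time: 5.45
tool_pos: [496.8, -193.9, 216.1]
tcp_rot: [-179.9, -0.0, 87.8]
ft_force: [-0.9, 0.1, -1.1]
finger_gap: 7.6
grip_force: 78.4
```

```bash
python3 - <<'E'
from h import *
s=sense();print(s['time'],s['tool_pos'],s['tcp_rot'],s['ft_force'],s['finger_gap'])
d=snap("wrist");cv2.imwrite("pics/w3.png",d['frame']);np.savez("w3.npz",**d)
d=snap("scene");cv2.imwrite("pics/s3.png",cv2.resize(d['frame'][60:280,180:460],None,fx=2.7,fy=2.7));np.savez("s3.npz",**d)
E
```

```text
5.45 [ 496.84311223 -193.89302068  216.14539435] [-1.79920372e+02 -3.82777813e-02  8.77503426e+01] [-0.86620311  0.06316307 -1.1142035 ] 7.642575465449543
```

View pics/w3.png

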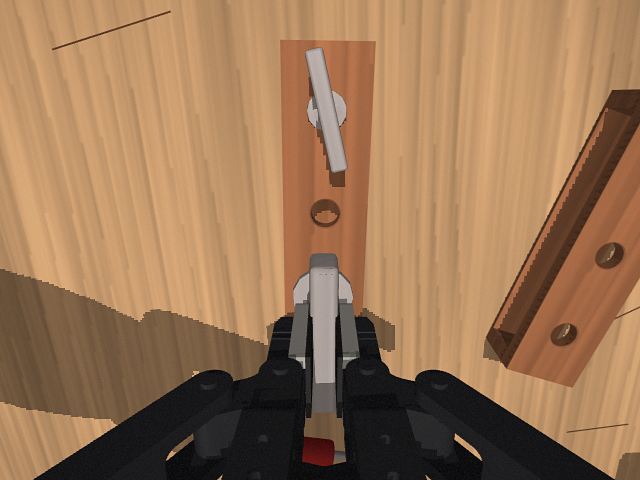

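View pics/s3.png

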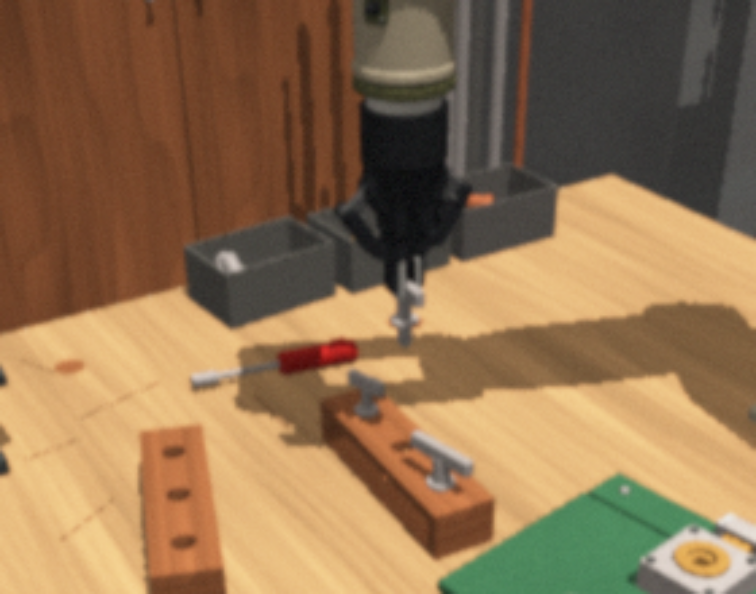

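The key is held upright: bar at (323,320) between the pads, its collar visible at (323,285), and the middle rack hole at (325,212) is empty. I'll measure where it sits in the hand.

```bash
python3 - <<'E'
from h import *
d=dict(np.load("w3.npz"));f=d['frame'].astype(int)
K=d['intrinsics'];d['extrinsics']=d['tool_from_camera'];P=cloud(d)
sel=(abs(P[...,1])<20)&(abs(P[...,0])<60)&(P[...,2]<60)&(P[...,2]>-40)
u=323
for v in range(250,420,8): print(v,P[v,u].round(1),f[v,u])
m=sel&(P[...,2]<-8)&(P[...,2]>-22)&(f.mean(-1)>110)
n,l,s,c=cv2.connectedComponentsWithStats(m.astype(np.uint8))
i=1+s[1:,4].argmax();q=P[l==i];print(s[i],np.median(q,0),cv2.minAreaRect(q[:,:2].astype(np.float32)))
E
```

```text
250 [-30.7  -0.8 167. ] [ 73 110 172]
258 [29.8 -0.4 -4.9] [91 94 99]
266 [ 29.6  -0.4 -11.8] [100 101 111]
274 [ 27.5  -0.4 -13.5] [160 166 176]
282 [ 24.4  -0.4 -13.1] [158 163 176]
290 [ 21.8  -0.4 -13.9] [160 163 176]
298 [ 18.5  -0.4 -13.2] [157 162 173]
306 [ 15.3  -0.4 -12.9] [158 162 175]
314 [ 12.7  -0.4 -13.9] [157 161 173]
322 [  9.   -0.4 -12.7] [158 163 174]
330 [  6.   -0.4 -13.2] [158 163 174]
338 [  2.5  -0.4 -12.6] [155 159 172]
346 [  0.   -0.4 -13.8] [155 159 171]
354 [ -3.7  -0.4 -13.1] [157 160 172]
362 [ -6.1  -0.4 -14.6] [155 159 172]
370 [-10.3  -0.4 -13.5] [156 160 172]
378 [-13.5  -0.4 -13.8] [157 161 173]
386 [-16.5  -0.3 -14.4] [ 91  94 100]
394 [-20.5  -0.3 -13.8] [ 93  96 103]
402 [-24.   -0.3 -13.9] [ 91  94 101]
410 [-27.4  -0.3 -14.1] [ 94  94 102]
418 [-237.6   -0.8  216.3] [ 59  82 108]
[ 309  267   30  117 2770] [ 11.22762441  -0.02851292 -13.36201442] ((6.947135925292969, 0.07055807113647461), (9.816505432128906, 46.24430847167969), 89.29972076416016)
```

{"api": "apply_moves", "payload": {
  "series": "0.1211 -0.0161 -0.01 0 1;0.1211 -0.0161 -0.01 0 1;0.1211 -0.0161 -0.01 0 1;0.1211 -0.0161 -0.01 0 1;0.1211 -0.0161 -0.01 0 1"
}}

```text
time: 5.97
tool_pos: [479.1, -10.2, 230.7]
tcp_rot: [-179.8, -0.0, 87.7]
ft_force: [1.1, 0.2, -0.8]
finger_gap: 8.2
grip_force: 78.5
```

{"api": "apply_moves", "payload": {
  "series": "0.1211 -0.0161 0 0 1;0.1211 -0.0161 0 0 1;0.1211 -0.0161 0 0 1;0.1211 -0.0161 0 0 1;0.1211 -0.0161 0 0 1"
}}

```text
time: 6.38
tool_pos: [462.1, 172.3, 230.7]
tcp_rot: [-179.9, 0.0, 87.8]
ft_force: [0.1, 0.3, -2.1]
finger_gap: 8.1
grip_force: 78.5
```

{"api": "apply_moves", "payload": {
  "series": "0 0 0 -0.057 1;0 0 0 -0.057 1;0 0 0 0 1;0 0 0 0 1;0 0 0 0 1"
}}

```text
time: 6.8
tool_pos: [463.1, 170.3, 231.4]
tcp_rot: [-179.9, 0.0, 100.6]
ft_force: [-0.0, -0.2, -1.6]
finger_gap: 8.2
grip_force: 78.5
```

```bash
python3 - <<'E'
from h import *
A=[]
for k in range(4):
    s=sense();d=snap("wrist");A.append(np.r_[s['time'],s['tool_pos'],s['tcp_rot'],s['ft_force']])
print(np.round(A,2))
cv2.imwrite("pics/w4.png",d['frame']);np.savez("w4.npz",**d)
f=d['frame'];hsv=cv2.cvtColor(f,cv2.COLOR_BGR2HSV)
m=cv2.inRange(hsv,(10,110,90),(32,255,255))
n,l,st,c=cv2.connectedComponentsWithStats(m)
for i in range(1,n):
    if st[i,4]>150: print(st[i],c[i],ray(d,*c[i],140))
E
```

```text
[[ 6.8000e+00  4.6309e+02  1.7033e+02  2.3136e+02 -1.7992e+02  1.0000e-02
   1.0057e+02 -1.0000e-02 -1.9000e-01 -1.5700e+00]
 [ 6.8500e+00  4.6323e+02  1.7025e+02  2.3159e+02 -1.7994e+02  0.0000e+00
   1.0059e+02 -1.2000e-01 -5.0000e-01 -9.4000e-01]
 [ 6.9000e+00  4.6335e+02  1.7023e+02  2.3181e+02 -1.7996e+02  0.0000e+00
   1.0062e+02 -2.2000e-01  6.0000e-01 -9.8000e-01]
 [ 6.9500e+00  4.6346e+02  1.7025e+02  2.3199e+02 -1.7998e+02  0.0000e+00
   1.0065e+02 -1.6000e-01 -6.6000e-01 -8.2000e-01]]
[    0     0   209   480 54033] [ 77.33623897 232.19575074] [320.0707019  151.43776324 140.        ]
[ 70   0  13  85 470] [75.34468085 36.87659574] [319.11917376 256.83422188 140.        ]
[  500     0   140   480 37920] [587.26537447 256.44928797] [618.92967418 192.56861667 140.        ]
[ 84 118   6  99 266] [ 85.63533835 168.4887218 ] [324.62838364 190.21495032 140.        ]
[ 289  211   70   61 2780] [323.79748201 238.90503597] [462.5977777  174.20458074 140.        ]
[ 243  216   27   41 1014] [255.93195266 236.15483235] [423.14671208 168.46914883 140.        ]
[124 244   9  68 183] [127.45355191 275.02185792] [349.93934026 129.33927447 140.        ]
[143 255  12 102 409] [148.32762836 301.02933985] [363.31477025 114.02956038 140.        ]
[ 302  412   44   54 1259] [328.64813344 442.98411438] [494.16573851  25.61798589 140.        ]
```

View pics/w4.png

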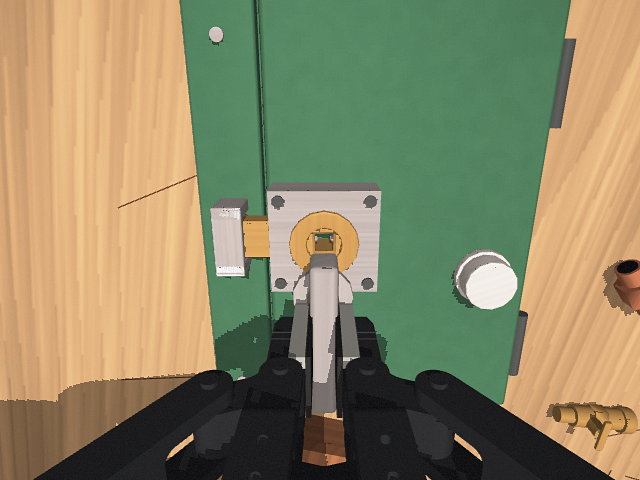

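The rose is at (324,243), directly ahead of the held bar at u≈323. I'll refit its centre from the visible arc.

```bash
python3 - <<'E'
from h import *
from scipy.optimize import least_squares
d=dict(np.load("w4.npz"));f=d['frame'];hsv=cv2.cvtColor(f,cv2.COLOR_BGR2HSV)
m=cv2.inRange(hsv,(10,110,90),(32,255,255));m[:,:285]=0;m[:,365:]=0;m[:205]=0;m[280:]=0
c=max(cv2.findContours(m,cv2.RETR_EXTERNAL,cv2.CHAIN_APPROX_NONE)[0],key=cv2.contourArea)[:,0]
c=c[(c[:,1]<252)]
w=np.array([ray(d,u,v,140)[:2] for u,v in c])
r=least_squares(lambda p:np.hypot(w[:,0]-p[0],w[:,1]-p[1])-p[2],[463,171,21],loss='soft_l1');print(r.x,r.cost,len(c))
T=d['extrinsics']@np.linalg.inv(d['tool_from_camera']);print(T[:3,3],np.linalg.inv(T)@np.r_[r.x[:2],140,1])
s=sense();print(s['time'],s['tool_pos'])
E
```

```text
[463.1698097  171.05563121  20.07517769] 2.347360192693223 111
[463.4558329  170.25192198 231.99220195] [ 0.84398527 -0.10192025 91.99222945  1.        ]
7.0 [463.48752901 170.28911047 232.0610597 ]
```

{"api": "apply_moves", "payload": {
  "series": "0.0017 0 0.06 0 1;0 0 0.05 0 1;0 0 0.02 0 1;0 0 0.01 0 1;0 0 0 0 1"
}}

```text
time: 7.42
tool_pos: [463.0, 171.0, 189.7]
tcp_rot: [-179.9, 0.0, 100.8]
ft_force: [0.3, -0.6, -0.8]
finger_gap: 8.0
grip_force: 78.5
```

{"api": "apply_moves", "payload": {
  "series": "0 0 0.01 0 1;0 0 0.01 0 1;0 0 0 0 1;0 0 0 0 1"
}}

```text
time: 7.75
tool_pos: [463.5, 171.3, 184.5]
tcp_rot: [180.0, -0.0, 100.8]
ft_force: [-0.7, 0.4, -1.4]
finger_gap: 8.0
grip_force: 78.6
```

{"api": "apply_moves", "payload": {
  "series": "0 0 0.01 0 1;0 0 0.01 0 1;0 0 0.005 0 1;0 0 0 0 1;0 0 0 0 1"
}}

```text
time: 8.17
tool_pos: [463.6, 171.2, 176.6]
tcp_rot: [180.0, 0.0, 100.8]
ft_force: [3.2, -1.5, -1.6]
finger_gap: 7.9
grip_force: 78.3
```

{"api": "apply_moves", "payload": {
  "series": "0 0 0.005 0.02 1;0 0 0.005 -0.02 1;0 0 0.003 -0.02 1;0 0 0 0.02 1;0 0 0 0 1"
}}

```text
time: 8.58
tool_pos: [464.0, 171.3, 174.0]
tcp_rot: [179.9, 0.0, 100.7]
ft_force: [0.6, -2.0, 4.4]
finger_gap: 7.7
grip_force: 79.4
```

Pin contact is starting. I'll push with wiggles.

{"api": "apply_moves", "payload": {
  "series": "0 0 0.004 0.03 1;0 0 0.004 -0.03 1;0 0 0.004 -0.03 1;0 0 0.003 0.03 1;0 0 0 0 1"
}}

```text
time: 9.0
tool_pos: [464.1, 171.3, 169.5]
tcp_rot: [179.9, 0.0, 100.6]
ft_force: [1.1, -2.2, 5.2]
finger_gap: 8.2
grip_force: 79.5
```

{"api": "apply_moves", "payload": {
  "series": "0 0 0.002 0.03 1;0 0 0.002 -0.03 1;0 0 0.002 -0.03 1;0 0 0 0.03 1;0 0 0 0 1"
}}

```text
time: 9.42
tool_pos: [464.1, 171.2, 167.9]
tcp_rot: [179.9, 0.0, 100.6]
ft_force: [-0.3, -2.2, 6.7]
finger_gap: 8.0
grip_force: 79.6
```

{"api": "apply_moves", "payload": {
  "series": "0 0 0.003 0.03 1;0 0 0.003 -0.03 1;0 0 0.003 -0.03 1;0 0 0 0.03 1;0 0 0 0 1"
}}

```text
time: 9.83
tool_pos: [464.7, 171.4, 167.8]
tcp_rot: [179.8, 0.0, 100.6]
ft_force: [-7.4, -4.4, 24.6]
finger_gap: 8.2
grip_force: 82.4
```

```bash
cat > chk.py <<'E'
from h import *
s=sense();print(s['time'],s['tool_pos'],s['tcp_rot'],s['ft_force'],s['wrist_torque'])
d=snap("wrist");P=cloud(d);f=d['frame'].mean(-1)
T=d['extrinsics']@np.linalg.inv(d['tool_from_camera']);Q=(P-T[:3,3])@T[:3,:3]
m=(abs(Q[...,1])<4)&(abs(Q[...,0])<25)&(Q[...,2]<-6)&(Q[...,2]>-30)&(f>110)
print('bar top tool z',np.median(Q[m][:,2]),'world',np.median(P[m][:,2]),m.sum())
h=cv2.cvtColor(d['frame'],cv2.COLOR_BGR2HSV);b=(cv2.inRange(h,(10,110,90),(32,255,255))>0)&(np.hypot(P[...,0]-463,P[...,1]-171)<21)&(P[...,2]>130)
print('rose z',np.median(P[b][:,2]),b.sum());cv2.imwrite("pics/chk.png",d['frame'])
E
python3 chk.py
```

```text
9.8333 [464.74631122 171.39893832 167.83662806] [1.79770025e+02 1.48172943e-02 1.00647976e+02] [-7.4026374  -4.3847587  24.62224497] [-0.87226199  1.37992553 -0.00917059]
bar top tool z -13.502118254699768 world 181.3346453862267 2726
rose z 139.2949553454234 2052
```

Bar top is 42.0 mm above the rose, so the key is fully home. I'll ease the push a little and turn it clockwise.

{"api": "apply_moves", "payload": {
  "series": "0 0 -0.002 0 1;0 0 0 0 1;0 0 0 0.05 1;0 0 0 0.05 1;0 0 0 0.05 1"
}}

```text
time: 10.3
tool_pos: [464.8, 171.2, 167.9]
tcp_rot: [179.8, -0.0, 83.4]
ft_force: [-3.8, -4.7, 18.9]
finger_gap: 7.9
grip_force: 81.7
```

{"api": "apply_moves", "payload": {
  "series": "0 0 0 0.05 1;0 0 0 0.05 1;0 0 0 0.05 1;0 0 0 0.05 1;0 0 0 0.05 1"
}}

```text
time: 10.72
tool_pos: [464.9, 170.7, 167.9]
tcp_rot: [179.8, -0.1, 54.7]
ft_force: [-4.4, -7.6, 21.1]
finger_gap: 8.1
grip_force: 81.6
```

```bash
python3 chk.py
```

```text
10.7167 [464.86990195 170.73801878 167.86271301] [ 1.79781439e+02 -1.00186619e-01  5.46962898e+01] [-4.40789872 -7.60760973 21.06166846] [-1.42773446  0.81777606  0.16910932]
bar top tool z -13.55739738670873 world 181.4240950130355 2717
rose z 139.33102054390775 2002
```

{"api": "apply_moves", "payload": {
  "series": "0 0 0 0.053 1;0 0 0 0.053 1;0 0 0 0.053 1;0 0 0 0.053 1;0 0 0 0.053 1"
}}

```text
time: 11.18
tool_pos: [464.7, 170.4, 167.9]
tcp_rot: [179.8, -0.2, 24.3]
ft_force: [-5.1, -8.8, 21.6]
finger_gap: 7.8
grip_force: 81.6
```

{"api": "apply_moves", "payload": {
  "series": "0 0 0 0.053 1;0 0 0 0.053 1;0 0 0 0.053 1;0 0 0 0 1;0 0 0 0 1"
}}

```text
time: 11.6
tool_pos: [464.9, 170.2, 167.9]
tcp_rot: [179.9, -0.2, 6.3]
ft_force: [-4.9, -8.9, 20.9]
finger_gap: 8.1
grip_force: 81.8
```

```bash
python3 chk.py
```

```text
11.6 [464.88003287 170.21327142 167.86082554] [179.8727786   -0.21729852   6.34648114] [-4.91609759 -8.94562618 20.928344  ] [-1.89579053  0.89516846  0.2373933 ]
bar top tool z -13.56016647127071 world 181.42622920428795 2723
rose z 139.442756243261 1933
```

View pics/chk.png

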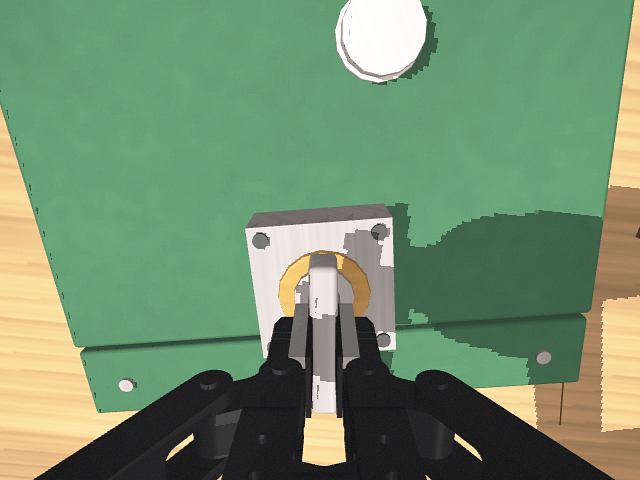

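The key is home and turned about 94°. With 8° of play the plug is at about 86° (1.5 rad), well above 1.25 rad. The grip is firm, so I'm handing in.

```bash
python3 -c "
from h import *
print(hand_in())"
```

```text
the job is handed in; nothing more can be done
None
```

I handed the job in at about 11.7 s with key_m still gripped, fully home on the rose and turned about 94° clockwise. I work out the plug at about 1.5 rad, but I did not see the bolt clear of its keeper, and the hand-in returned no verdict.

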